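Square a bench mirror to the optical bench with an engineer's square and hold it

TASK

The mirror on the short optical bench has been left twisted with its clamp slack. Turn it by its finger tab until, judged by eye, the glass faces straight along the bench at its torch; only then pick up the engineer's square, lay its blade flat across the bench on the torch side of the mirror with the stock against the bench's near guide edge, and slide it along that edge until the blade trues up the front face of the mirror's foot. Finish while still gripping the square and pressing it into that corner, stock firmly on the guide edge and blade on the foot, so that a colleague can tighten the clamp; do not disturb the other things.

Things in the scene. Friction and masses are not known exactly. Their poses are not given: they have to be found in the camera images.
- bench: short aluminium optical bench bolted to the table: bar 70 mm wide (x), 270 mm long (y -85..185), top 25 mm above the table. Origin on the table under its centre line; x away from the robot, y along the bar toward a torch fixed in a cradle on it at y 70..180 mm (top 67 mm above the table). The mirror's turning axis is at x 0, y -45 mm
- guide_edge: ground steel strip fixed along the bench's near long side, 3 mm thick, from 2 to 22 mm above the table; same frame as the bench; its outer face, the reference face, is the plane x = -38 mm. Friction where the blade bears on the foot or the bench top can carry a push meant for the strip: hardly lean on the bench top, and push at the strip with 10 to 15 N, at the foot with some 5 to 10 N
- mirror (a joint): turn of the mirror holder about its vertical axis in rad, counter-clockwise seen from above; at 0 the foot's front face is square to the guide edge and the glass looks along the bench's +y at the torch. It starts between +0.6 and +1.2, turns with light friction (0.05 N m) and stays where it is left; range -1.5 to 1.5
- mirror_axis (a point): centre of the top of the holder's finger tab, on the turning axis, 113.5 mm above the table. The tab is an upright tongue 34 mm wide (x), 10 mm thick (y), its top 24 mm free to grip above the 60 mm wide, 50 mm high mirror frame. Axes turn with the holder: y is the way the glass looks, z up
- foot_face (a point): middle of the front (glass side) face of the holder's foot, on the holder's +y side, 15 mm from the turning axis. The foot is a block 66 mm wide (x), 30 mm deep (y) and 14 mm high, standing on the bench top. Axes as mirror_axis
- square: L-shaped engineer's square, 0.28 kg. Origin: underside of the stock where its inner face (x=0) meets the line of the blade's outer edge (y=0, the edge that goes on the foot). Dark stock: x -22..0, y 0..90, 34 mm high. Bright blade along +x: 105 mm long, 20 wide (y 0..20), 4 thick, underside 13 mm above the stock's underside. In place (blade on the bench) the origin is 12 mm above the table
- square_grip (a point): point in the square's stock suited to gripping across its 22 mm thickness: mid-thickness, 55 mm along the stock from the blade's outer edge, 26 mm above its underside. Axes as the square. Grip only the upper 18 mm or so of the stock: in place, what is lower than 13 mm above its underside lies beside the guide edge, below the bench top
- magnifier: (The room's desk lamp, fixed, stands behind and to the left of the bench; its thin arm and head reach up to 0.5 m high, from 0.58 m ahead of the robot on and 0.2 m left of it on: come to the mirror from the front.) Magnifying glass with a handle lying on the table, 148 mm long; bystander
- tape: roll of tape, 52 mm across, 28 mm high, beyond the mirror; bystander
- pencil: pencil, 171 mm long; bystander
- glasses: safety glasses, 126 mm wide; bystander
- dish: petri dish, 101 mm across, 16 mm high; bystander
- torch: loose torch lying on the table behind the bench, 104 mm long; bystander

How it is judged:
On the way, in this order (a step that is already met when the one before it is completed fails the run):
1. the mirror is turned to within about 11 degrees of facing the torch while the square still lies untouched (value of joint mirror between -0.2 and 0.2 rad and distance of square from where it was at the start of the episode below 0.01 m), for 0.2 s.
2. the square's blade lies across the bench on the torch side of the mirror (z of square in the frame of bench between 0.009 and 0.018 m and x of square in the frame of bench between -0.07 and -0.03 m and y of square in the frame of bench between -0.045 and 0.1 m and angle between the x axis of square and the x axis of bench, either way round below 0.2 rad), for 0.1 s.
At the end, for the whole second after the job is handed in: ends gripping the square at rest: stock on the guide edge and blade on the mirror foot with over 1 N each, origin 9 to 16 mm above the table, tilt under 3.4 deg, square and mirror each within 1.7 deg of square to the bench, blade edge within 3 mm of the foot face line (contact force between square and guide_edge above 1 N and contact force between square and mirror above 1 N and contact force between the fingers and square above 2 N and value of joint mirror between -0.03 and 0.03 rad and angle between the x axis of square and the x axis of bench, either way round below 0.03 rad and angle between the z axis of square and the z axis of bench, either way round below 0.06 rad and z of square in the frame of bench between 0.009 and 0.016 m and y of square in the frame of bench between -0.033 and -0.027 m and linear speed of square below 0.01 m/s); the arm keeps its last pose, push and grip.
It fails at once if a bystander is shifted by more than 15 mm (distance of any of magnifier, tape, pencil, glasses, dish, torch from where it was at the start of the episode above 0.015 m).
It also fails if it takes over 54 s, if anything falls off the work surface, if the arm or the gripper's body presses on something with over 40 N, if the wrist force passes 120 N, or if a joint passes its speed limit or range.

ROBOT

A 6-joint arm with a two-finger parallel gripper is mounted at the origin on a cart in front of the work surface, level with it; the furniture and walls round the work are solid. World frame = base frame: x ahead of the robot, y to its left, z up, the work surface at z = 0. Lengths are in m, angles in rad, forces in N, time in s.
With the tool pointing down it reaches from about 0.375 to 0.9 m from the base axis. Payload 3.1 kg.
Tool frame: the origin (TCP) lies midway between the tips of the shut fingers; the grasp point (between the pads) lies 19 mm behind it; z points along the fingers, y is the direction in which the jaws open and shut (so a half turn about z gives the same grasp; the last joint's range is limited). The gripper opens to 85 mm and grips with 20 to 120 N. Pads are 22 mm wide; open, the fingers measure 114 mm over their backs; the gripper's body (76 mm by 85 mm) begins 54 mm behind the grasp point. The pads swing forward as they close: fully open they stand 13 mm farther back than shut.
Start: joints at [-1.458, 0.527, 1.433, -0, 1.181, -0.178], TCP at [0.18, -0.599, 0.231] pointing down, gripper open.
Joint ranges: [-3.08, 3.08], [-0.75, 2.2], [0.22, 2.44], [-1.43, 4.57], [0, 2.65], [-2.85, 2.85]. Speed limits (rad/s): [2.79, 2.79, 3.14, 3.14, 3.14, 3.14].

INTERFACE

Orientations are given as a unit quaternion [x, y, z, w].
In Python, from station import manip gives the robot as it stands. The module is installed in compiled form; this text tells all that it offers.
- The arm moves only by the tool drive_tool, never from a script. Its argument "deltas" is one flat list of numbers, 4 for each row, row after row: the shift along the tool's x, y, z in cm, then the turn about the tool's z in degrees. A call has 1 to 12 rows; each row is the pose to reach, as a shift and turn from the pose measured when the call began, along the tool's axes at that moment; what a row does not reach only later rows make up. A row lasts 1/10 s, in which the tool goes at most 50 mm and 8.59 degrees, less where a joint would pass 70% of its speed; a pose out of reach is approached as far as the arm can. A call with a gripper value outside its range is refused whole. "hand" is the finger opening in cm, from 0 to 8.54, set as the call begins (left out, the last holds). The fingers move at their own pace and stop on an object; "squeeze" is the grip in N (left out, the last holds). Time passes only in rows, so rows that repeat a pose let the fingers close. It gives the time, the measured TCP pose, the force and the opening at its end, in the units of the state.
- manip.sense(): the state, without advancing time (a new reading comes with each control period).
- manip.snapshot(name): name is "scene" or "top" or "wrist"; returns a dict with "frame" (384x512x3 uint8, red, green, blue), "depth" (384x512 float32, m along the optical axis (not along the pixel's ray), 0 where there is no reading), "fx", "fy", "cx", "cy" (pixels), "k1" (the pictures are not rectified: a ray, as slopes to the right and down, at radius r is drawn at 1 + k1 r^2 times it, then the intrinsics apply), "R" (3x3) and "t" (3): a world point X has camera coordinates R X + t. Camera axes: x right, y down, z forward; pixel columns grow to the right and rows downward; lengths in m; the calibration is good to about 2 mm. A picture is of the moment at which its call begins.
- manip.sign_off(): hands the job in, once; it reports no verdict.
The state is a dict: "t": time; "q": joint angles; "qd": joint speeds; "tau": joint torques, N m; "tcp_pos": TCP position; "tool_rot": TCP orientation; "force": force on the tool from outside, world axes, zero at the start; "ft_torque": the same for the moment, N m; "finger_gap": opening from 0.0 (shut) to 1.0 (fully open).
Only numpy, scipy, OpenCV 4.12 (cv2) and the standard library are available. Lean on these libraries where they do the work, as an engineer would, in place of code of your own. Each camera call takes 0.05 s, during which the arm holds its last target.

## Working session

There is one attempt and no reset: what is moved stays moved. The work goes in short steps, Python scripts to look and compute and a tool call to move; the robot and the scene stay as the last step left them, time stands still between calls to the robot, and variables do not carry over. Pictures are saved under pics/ and viewed, and the job is handed in when it is done.

Besides the shell and the picture viewer there is one more tool, called after ">>>" by a JSON object that holds its "api" and its "payload". drive_tool: Moves the arm, as the interface text tells. Its arguments: {"type":"object","properties":{"deltas":{"type":"array"},"hand":{"type":"number"},"squeeze":{"type":"number"}},"required":["deltas"]}

```bash
mkdir -p pics
cat > h.py <<'E'
import numpy as np, cv2
from station import manip
def snap(n,f):
    s=manip.snapshot(n); np.savez('pics/'+f+'.npz',**s)
    cv2.imwrite('pics/'+f+'.png',cv2.cvtColor(s['frame'],cv2.COLOR_RGB2BGR)); return s
def load(f): return np.load('pics/'+f+'.npz')
def px(s,u,v,z=None,d=None):
    xd=(u-s['cx'])/s['fx'];yd=(v-s['cy'])/s['fy'];k=float(s['k1'])
    x,y=xd,yd
    for _ in range(30):
        r2=x*x+y*y;x=xd/(1+k*r2);y=yd/(1+k*r2)
    ray=np.array([x,y,1.]);R=s['R'];t=s['t']
    o=-R.T@t; w=R.T@ray
    if z is not None: return o+w*(z-o[2])/w[2]
    if d is None:
        d=float(s['depth'][int(round(v)),int(round(u))])
    return o+w*d
def crop(f,u0,v0,u1,v1,k,out):
    im=cv2.imread('pics/'+f+'.png')[v0:v1,u0:u1]
    cv2.imwrite('pics/'+out+'.png',cv2.resize(im,None,fx=k,fy=k,interpolation=cv2.INTER_CUBIC))
E
python3 - <<'E'
from h import *
st=manip.sense();print(st)
for n in("scene","top","wrist"):
    s=snap(n,n+'0');print(n,-s['R'].T@s['t'],s['fx'])
E
```

```text
{'t': 0.0, 'q': array([-1.45753169e+00,  5.28470708e-01,  1.43390042e+00, -1.30234477e-06,
        1.18141675e+00, -1.78490340e-01]), 'qd': array([ 0.00145367, -0.00043335, -0.00050102,  0.00061954,  0.00074518,
       -0.00029238]), 'tau': array([-1.01407069e-03, -4.42355525e+01, -1.78022289e+01, -1.82716553e-04,
        8.46781244e-03, -1.82436551e-06]), 'tcp_pos': array([ 0.17972185, -0.5978505 ,  0.23033144]), 'tool_rot': array([ 9.89378102e-01,  1.45360813e-01,  3.51879719e-05, -1.09704485e-03]), 'force': array([-0.25987577,  0.49791601, -0.15976721]), 'ft_torque': array([-0.07394078, -0.02183355, -0.02004941]), 'finger_gap': 1.0021198175015533}
scene [-0.30336662  0.78541497  0.68495879] 379.8041668955765
top [0.48117782 0.06988884 1.19285293] 373.3487727469368
wrist [ 0.25193235 -0.57860313  0.37307198] 276.72392510394224
```

View pics/scene0.png

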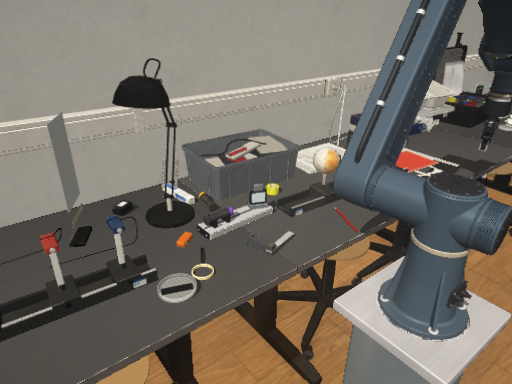

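View pics/top0.png

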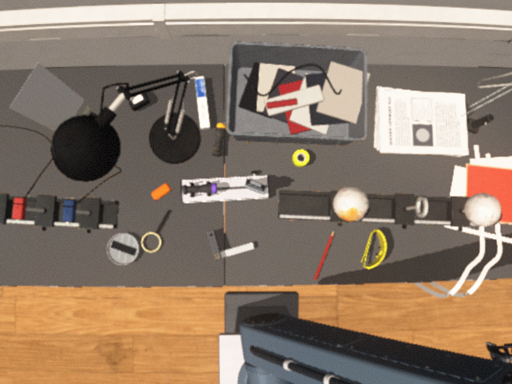

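The top view shows the short bench at about (225,188), its mirror at (257,184) on the right end, and the square at (230,246), with the stock at left and the blade to the right. I'll enlarge these.

Run:
```python
from h import *
crop('top0',170,160,290,270,6,'top0c')
crop('scene0',180,170,330,270,5,'scene0c')
s=load('top0')
for n,u,v,z in[('BL',183,203,.025),('BR',269,200,.025),('TL',182,179,.025),('TR',268,174,.025),('mir',257,184,.1135),('sq',215,245,.034)]:
    print(n,px(s,u,v,z).round(3),px(s,u,v).round(3))
```

```text
BL [0.562 0.267 0.025] [ 0.564  0.271 -0.002]
BR [ 0.569 -0.003  0.025] [ 0.571 -0.005 -0.001]
TL [0.638 0.271 0.025] [0.641 0.274 0.002]
TR [ 0.651 -0.001  0.025] [ 0.655 -0.003 -0.002]
mir [0.609 0.037 0.113] [0.61  0.037 0.112]
sq [0.431 0.166 0.034] [0.431 0.166 0.036]
```

View pics/top0c.png

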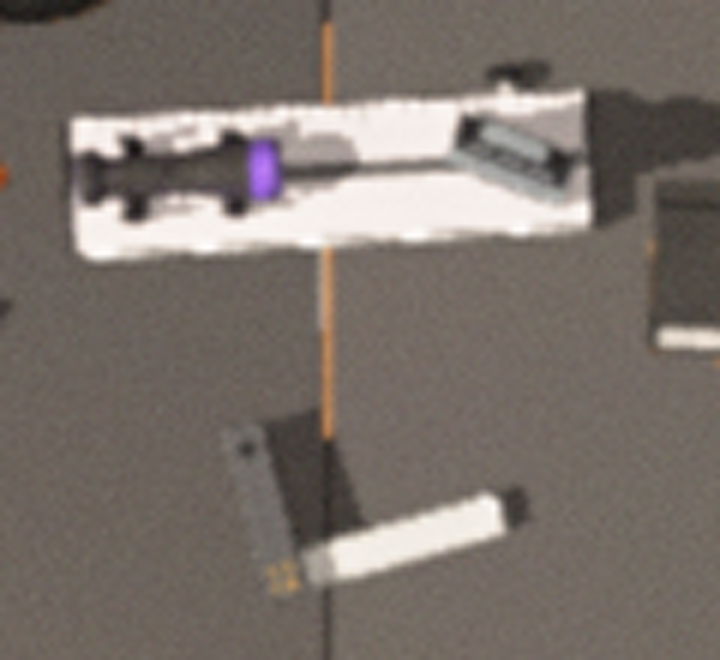

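View pics/scene0c.png

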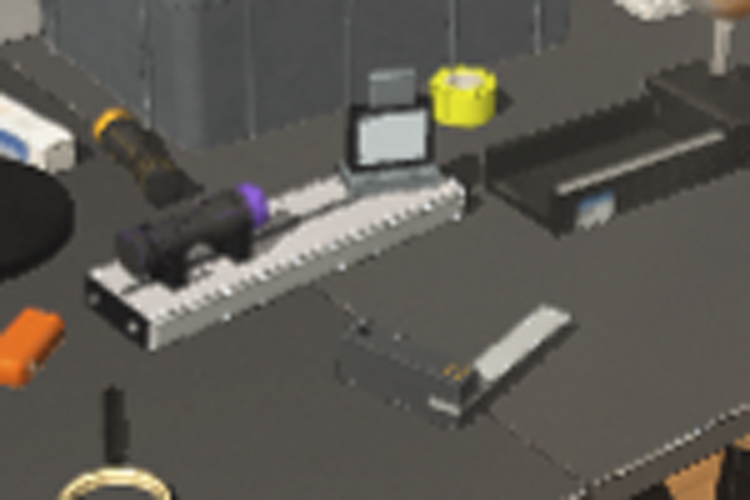

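```bash
cat >> h.py <<'E'
from scipy.spatial.transform import Rotation as Ro
def pose():
    st=manip.sense();R=Ro.from_quat(st['tool_rot']).as_matrix()
    return st,R,st['tcp_pos'],np.degrees(np.arctan2(R[1,0],R[0,0]))
def to(p,psi):
    st,R,t,ps=pose()
    d=R.T@(np.array(p)-t)*100
    turn=-((psi-ps+180)%360-180)
    print('t',round(st['t'],2),'tcp',t.round(4),'psi',ps.round(2),'tilt',np.degrees(np.arccos(-R[2,2])).round(2),'F',st['force'].round(1),'gap',round(st['finger_gap'],3)); print('delta cm',d.round(2),'turn',round(turn,1))
E
python3 - <<'E'
from h import *
to([.48,.03,.33],0)
E
```

```text
t 0.15 tcp [ 0.1798 -0.598   0.2305] psi 16.72 tilt 0.1 F [-0.2  0.3 -0.5] gap 0.999
delta cm [ 46.82 -51.53  -9.85] turn 16.7
```

>>> {"api": "drive_tool", "payload": {"deltas": [2,-2,-3,1,5,-6,-6,2.5,9,-10,-8,4,13,-14,-10,6,17,-18.5,-10,7,21,-23,-10,8.5,25,-27.5,-10,10,29,-32,-10,12,33,-36.5,-10,13,37,-41,-10,14,41,-45,-10,15,44,-48.5,-10,16]}}

```text
t: 1.35
tcp_pos: [0.4231, -0.0869, 0.3314]
tool_rot: [1.0, 0.006, 0.0, -0.001]
force: [1.3, -0.8, 0.1]
finger_gap: 1.002
```

Run:
```python
from h import *
to([.48,.03,.33],0)
snap('wrist','w1')
```

```text
t 1.35 tcp [ 0.4231 -0.0869  0.3314] psi 0.66 tilt 0.08 F [ 1.3 -0.8  0.1] gap 1.002
delta cm [  5.83 -11.62   0.15] turn 0.7
```

View pics/w1.png

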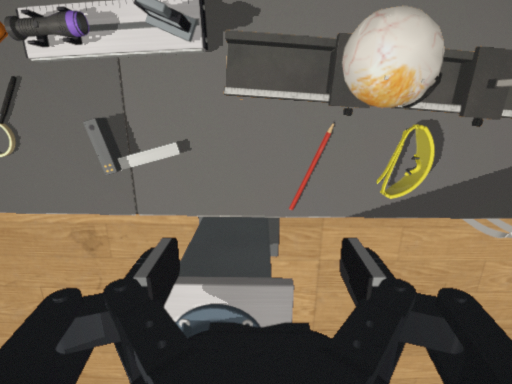

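Wrist view: the bench is at top left, the square at (125,150), and the pencil and glasses are to the right. I'll move over so the bench and square sit nearer the middle.

>>> {"api": "drive_tool", "payload": {"deltas": [1.5,-4,0,0,3,-8.5,0,0,5,-13,0,0.5,7,-17,0,0.7,8,-19,0,0.7,8,-19,0,0.7,8,-19,0,0.7]}}

```text
t: 2.1
tcp_pos: [0.5012, 0.1117, 0.3327]
tool_rot: [1.0, 0.004, 0.001, -0.004]
force: [-0.5, -0.5, -0.0]
finger_gap: 1.005
```

Run:
```python
from h import *
to([.48,.10,.33],0)
snap('wrist','w2')
crop('w2',150,0,512,270,2.2,'w2c')
```

```text
t 2.1 tcp [0.5012 0.1117 0.3327] psi 0.41 tilt 0.44 F [-0.5 -0.5 -0. ] gap 1.005
delta cm [-2.13  1.16  0.26] turn 0.4
```

View pics/w2.png

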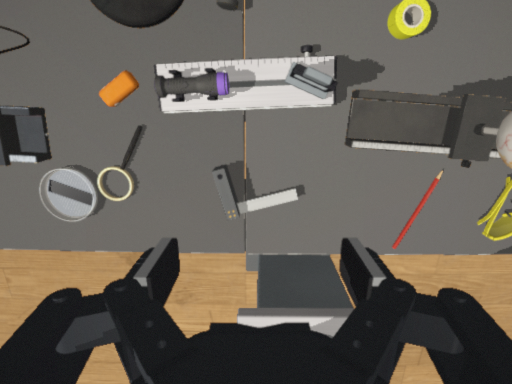

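Clear view: the bench runs (157–335, 58–112), the mirror is at (311,77), and the square's heel is at (230,215). I'll crop to read positions.

Run:
```python
from h import *
crop('w2',145,40,345,130,4,'w2a')
crop('w2',200,155,310,225,7,'w2b')
```

```text
(no output)
```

View pics/w2a.png

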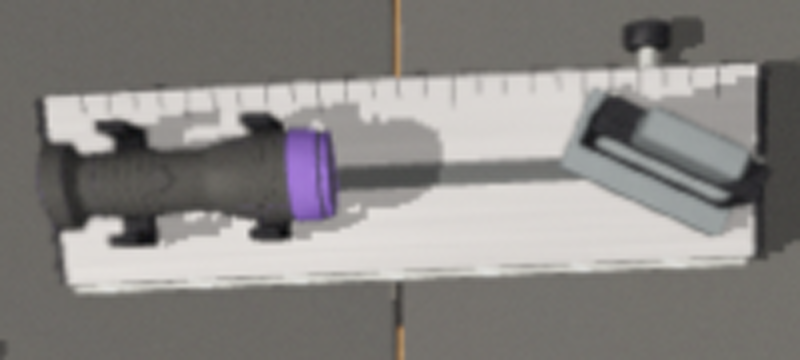

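View pics/w2b.png

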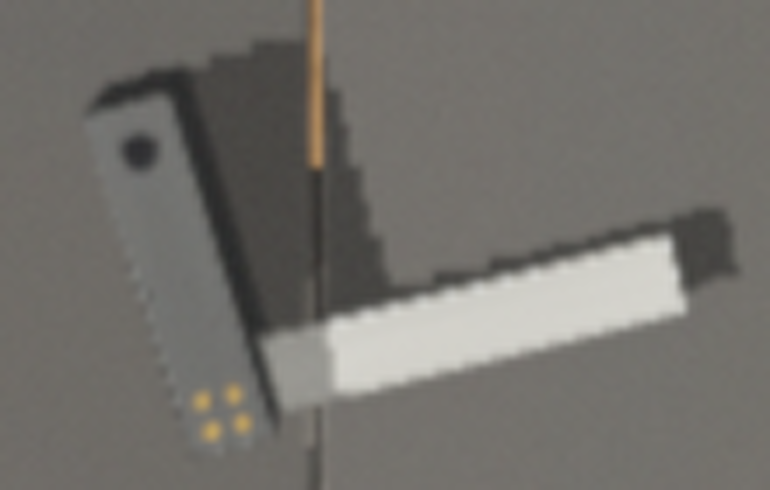

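```bash
cat > m.py <<'E'
from h import *
s=load('w2')
A=lambda u,v,z:px(s,145+u/4,40+v/4,z)
B=lambda u,v,z:px(s,200+u/7,155+v/7,z)
fl,fr=A(44,97,.025),A(757,66,.025); nl,nr=A(72,284,.025),A(755,258,.025)
for n,p in zip(['fl','fr','nl','nr'],[fl,fr,nl,nr]):print(n,p.round(4))
a=lambda p,q:np.degrees(np.arctan2((q-p)[1],(q-p)[0]))
print('far yaw',a(fr,fl)-90,'near yaw',a(nr,nl)-90,np.linalg.norm(fr-fl),np.linalg.norm(nl-nr),np.linalg.norm(fl-nl),np.linalg.norm(fr-nr))
tl=[A(655,108,.1135),A(748,152,.1135),A(730,180,.1135),A(638,138,.1135)]
print('tab',np.mean(tl,0).round(4),a(tl[1],tl[0]),a(tl[2],tl[3]),[p.round(4) for p in tl])
# foot front face top edge z=.039
f1,f2=A(562,165,.039),A(712,233,.039);print('foot',a(f2,f1),f1.round(4),f2.round(4),np.linalg.norm(f1-f2))
st=[B(88,110,.034),B(165,93,.034),B(270,432,.034),B(190,455,.034)]
for p in st:print('stock',p.round(4))
print('stock dir',a(st[2],st[1]),a(st[3],st[0]))
b=[B(282,412,.017),B(686,314,.017),B(262,338,.017),B(670,236,.017)]
print('blade',a(b[0],b[1]),a(b[2],b[3]),[p.round(4) for p in b])
for p in [(230,300),(150,200)]:print('depth stock',px(s,200+p[0]/7,155+p[1]/7).round(4))
print(px(s,145+695/4,40+144/4).round(4))
E
python3 m.py
```

```text
fl [0.6348 0.2698 0.025 ]
fr [0.6469 0.0012 0.025 ]
nl [0.566  0.2649 0.025 ]
nr [ 0.5778 -0.0036  0.025 ]
far yaw 2.591675023671243 near yaw 2.5001933958780143 0.2688821687683451 0.26872991636719235 0.06890346047426794 0.06932874591315165
tab [0.6106 0.0402 0.1135] 67.33966703640016 67.87966676896619 [array([0.6209, 0.0524, 0.1135]), array([0.6087, 0.0232, 0.1135]), array([0.6005, 0.0282, 0.1135]), array([0.6123, 0.0571, 0.1135])]
foot 67.69266449479045 [0.61   0.0741 0.039 ] [0.5865 0.0169 0.039 ] 0.06182649519629216
stock [0.4719 0.1884 0.034 ]
stock [0.4761 0.1702 0.034 ]
stock [0.3911 0.1469 0.034 ]
stock [0.3847 0.1668 0.034 ]
stock dir 15.323715345249026 13.917693130320593
blade -74.85329920844927 -74.62772973398266 [array([0.3895, 0.1452, 0.017 ]), array([0.4169, 0.0437, 0.017 ]), array([0.4094, 0.15  , 0.017 ]), array([0.4373, 0.0487, 0.017 ])]
depth stock [0.425  0.1561 0.0333]
depth stock [0.4499 0.1747 0.0331]
[0.6108 0.0395 0.113 ]
```

Run:
```python
from h import *
s=load('top0')
for v in range(60,160,8):
  row=[px(s,u,v) for u in range(100,216,3) if s['depth'][v,u]>0]
  row=[p for p in row if p[2]>.05]
  if row:
    m=min(row,key=lambda p:p[1]);print(v,m.round(3))
to([.6106,.040,.19],67.6)
```

```text
76 [0.861 0.214 0.299]
84 [0.85  0.218 0.276]
92 [0.836 0.228 0.257]
100 [0.825 0.241 0.226]
108 [0.816 0.248 0.186]
116 [0.798 0.251 0.17 ]
124 [0.783 0.255 0.141]
132 [0.769 0.27  0.105]
140 [0.666 0.335 0.435]
148 [0.649 0.334 0.436]
156 [0.633 0.336 0.43 ]
t 2.15 tcp [0.5011 0.1111 0.3328] psi 0.33 tilt 0.44 F [-0.4  0.5 -0.4] gap 0.994
delta cm [10.89  7.29 14.24] turn -67.3
```

Lamp is well clear. I'll go to 19 cm over the tab, turned to match.

>>> {"api": "drive_tool", "payload": {"deltas": [1.5,1,1.5,-7,3,2,3,-15,4.5,3,5,-23,6,4,7,-31,7.5,5,9,-39,9,6,11,-47,10,7,13,-55,10.9,7.3,14.2,-62,10.9,7.3,14.2,-67.3,10.9,7.3,14.2,-67.3,10.9,7.3,14.2,-67.3], "hand": 5}}

```text
t: 3.25
tcp_pos: [0.6103, 0.0386, 0.1907]
tool_rot: [0.832, 0.555, 0.003, -0.003]
force: [-0.0, 0.4, -0.0]
finger_gap: 0.586
```

Run:
```python
from h import *
to([.6106,.040,.094],67.6)
snap('wrist','w3')
```

```text
t 3.25 tcp [0.6103 0.0386 0.1907] psi 67.42 tilt 0.43 F [-0.   0.4 -0. ] gap 0.586
delta cm [ 0.07 -0.01  9.67] turn -0.2
```

View pics/w3.png

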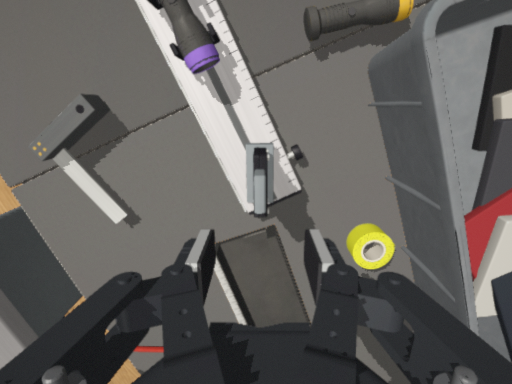

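The tab is at (260,165), centred between the fingers (212–310) and aligned with them. Descending, then gripping.

>>> {"api": "drive_tool", "payload": {"deltas": [0.1,0,3,0,0.1,0,6,0,0.1,0,8.5,0,0.1,0,9.6,0,0.1,0,9.6,0,0.1,0,9.6,0]}}

```text
t: 3.9
tcp_pos: [0.6118, 0.0404, 0.0959]
tool_rot: [0.832, 0.555, 0.004, -0.002]
force: [0.4, 0.0, 0.4]
finger_gap: 0.587
```

>>> {"api": "drive_tool", "payload": {"deltas": [0,0,0,0,0,0,0,0,0,0,0,0,0,0,0,0,0,0,0,0,0,0,0,0,0,0,0,0,0,0,0,0], "hand": 0, "squeeze": 25}}

```text
t: 4.7
tcp_pos: [0.6114, 0.0408, 0.0972]
tool_rot: [0.832, 0.555, 0.004, -0.002]
force: [-1.6, 0.6, 4.9]
finger_gap: 0.111
```

Run:
```python
from h import *
to([.6106,.040,.094],2.55)
```

```text
t 4.7 tcp [0.6114 0.0408 0.0972] psi 67.46 tilt 0.48 F [-1.6  0.6  4.9] gap 0.111
delta cm [-0.11 -0.04  0.32] turn 64.9
```

>>> {"api": "drive_tool", "payload": {"deltas": [0,0,-0.1,5,0,0,-0.1,12,0,0,-0.1,19,0,0,-0.1,26,0,0,-0.1,33,0,0,-0.1,40,0,0,-0.1,47,0,0,-0.1,54,0,0,-0.1,60,0,0,-0.1,64.9,0,0,-0.1,64.9,0,0,-0.1,64.9]}}

```text
t: 5.9
tcp_pos: [0.611, 0.0412, 0.0974]
tool_rot: [1.0, 0.023, 0.001, -0.004]
force: [1.2, 1.7, -9.7]
finger_gap: 0.111
```

Run:
```python
from h import *
to([.6106,.040,.094],2.55)
snap('wrist','w4');snap('top','t4')
crop('w4',130,60,380,240,3,'w4c')
crop('t4',170,160,290,260,6,'t4c')
```

```text
t 5.9 tcp [0.611  0.0412 0.0974] psi 2.64 tilt 0.49 F [ 1.2  1.7 -9.7] gap 0.111
delta cm [-0.05  0.12  0.33] turn 0.1
```

View pics/w4.png

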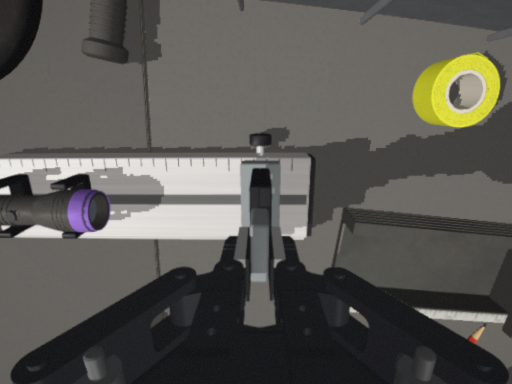

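The mirror foot's face (column 240) now looks parallel to the bench end (306), so the glass faces the torch. Releasing and lifting.

>>> {"api": "drive_tool", "payload": {"deltas": [0,0,0,0,0,0,0,0,0,0,0,0,0,0,0,0,0,0,-3,0,0,0,-7,0,0,0,-11,0,-2,0,-14,0,-5,-1,-16,0,-9,-2,-18,0,-13,-4,-20,0,-13,-4,-20,0], "hand": 3.5}}

```text
t: 7.2
tcp_pos: [0.4744, 0.0753, 0.3]
tool_rot: [1.0, 0.024, 0.002, -0.004]
force: [0.5, -0.2, 0.5]
finger_gap: 0.408
```

Run:
```python
from h import *
to([.42,.16,.2],15)
snap('wrist','w5')
```

```text
t 7.2 tcp [0.4744 0.0753 0.3   ] psi 2.73 tilt 0.54 F [ 0.5 -0.2  0.5] gap 0.408
delta cm [-5.07 -8.63 10.06] turn -12.3
```

View pics/w5.png

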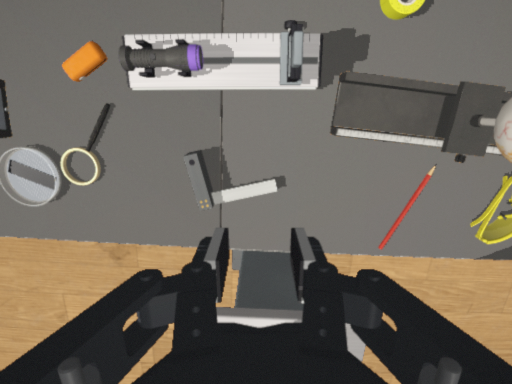

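The mirror stands across the bench at (291,57) and the square is untouched at (200,185). I'll re-measure both.

Run:
```python
from h import *
crop('w5',115,15,335,105,3.6,'w5a')
crop('w5',175,140,285,215,7,'w5b')
```

```text
(no output)
```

View pics/w5a.png

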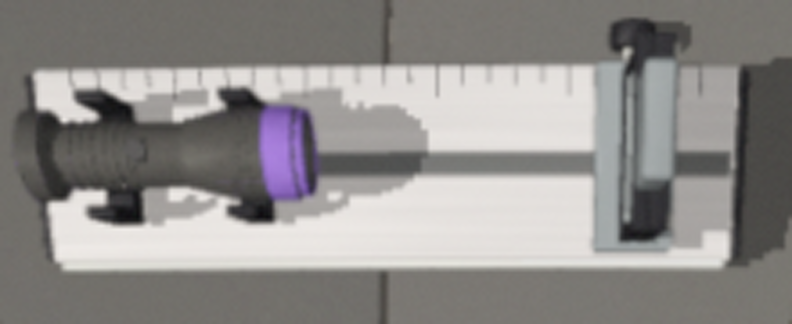

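View pics/w5b.png

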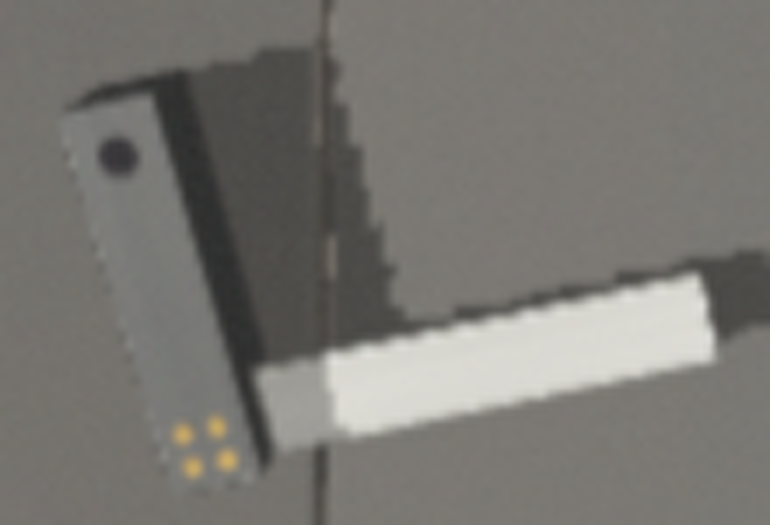

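Run:
```python
from h import *
s=load('w5')
A=lambda u,v,z:px(s,115+u/3.6,15+v/3.6,z)
B=lambda u,v,z:px(s,175+u/7,140+v/7,z)
a=lambda p,q:np.degrees(np.arctan2((q-p)[1],(q-p)[0]))
fl,fr,nl,nr=A(33,71,.025),A(745,65,.025),A(57,263,.025),A(727,265,.025)
for p in (fl,fr,nl,nr):print(p.round(4))
print('bench yaw',a(fr,fl)-90,a(nr,nl)-90,np.linalg.norm(fl-fr),np.linalg.norm(fl-nl))
f1,f2=A(597,62,.039),A(595,250,.039);print('foot',a(f2,f1),f1.round(4),f2.round(4))
st=[B(63,112,.034),B(155,90,.034),B(262,468,.034),B(170,490,.034)]
for p in st:print('stock',p.round(4))
print('stock dir',a(st[2],st[1]),a(st[3],st[0]))
b=[B(278,452,.017),B(716,358,.017),B(257,368,.017),B(700,273,.017)]
print('blade',a(b[0],b[1]),a(b[2],b[3]),[p.round(4) for p in b])
```

```text
[0.6349 0.27   0.025 ]
[ 0.6482 -0.0011  0.025 ]
[0.565  0.2657 0.025 ]
[ 0.5761 -0.0017  0.025 ]
bench yaw 2.8036049758289323 2.3907725608139003 0.27149075278702606 0.07005858822664478
foot 3.237650174835843 [0.643  0.0555 0.039 ] [0.5781 0.0518 0.039 ]
stock [0.471  0.1885 0.034 ]
stock [0.4767 0.1686 0.034 ]
stock [0.3919 0.1458 0.034 ]
stock [0.3855 0.1668 0.034 ]
stock dir 15.059767008007093 14.268738729234302
blade -74.34750997374165 -74.56099912094125 [array([0.3896, 0.145 , 0.017 ]), array([0.4179, 0.0441, 0.017 ]), array([0.41  , 0.1499, 0.017 ]), array([0.4379, 0.0491, 0.017 ])]
```

Run:
```python
from h import *
to([.4409,.1703,.10],15.1)
```

```text
t 7.25 tcp [0.4772 0.0744 0.2994] psi 2.71 tilt 0.56 F [0.7 0.4 1.1] gap 0.408
delta cm [-3.29 -9.6  19.99] turn -12.4
```

>>> {"api": "drive_tool", "payload": {"deltas": [-0.5,-2,2.5,-3,-1,-4,6,-6,-2,-6,10,-9,-2.7,-8,14,-12.4,-3.3,-9.6,17,-12.4,-3.3,-9.6,19,-12.4,-3.3,-9.6,20,-12.4,-3.3,-9.6,20,-12.4,-3.3,-9.6,20,-12.4], "hand": 5}}

```text
t: 8.15
tcp_pos: [0.4421, 0.17, 0.1002]
tool_rot: [0.991, 0.131, 0.004, -0.003]
force: [-0.6, 0.9, 0.4]
finger_gap: 0.588
```

Run:
```python
from h import *
to([.4409,.1703,.0165],15.1)
snap('wrist','w6')
```

```text
t 8.15 tcp [0.4421 0.17   0.1002] psi 15.07 tilt 0.61 F [-0.6  0.9  0.4] gap 0.588
delta cm [-0.18 -0.01  8.37] turn -0.0
```

View pics/w6.png

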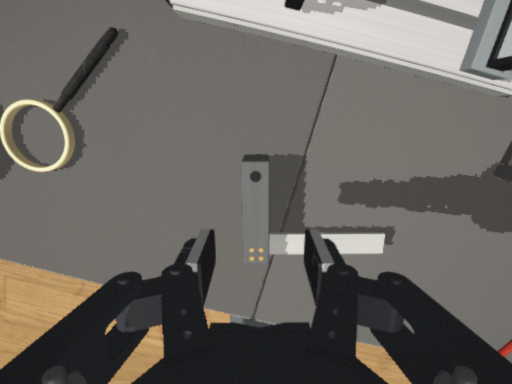

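Run:
```python
from h import *
s=load('w6');crop('w6',225,145,400,275,4.5,'w6c')
st,R,t,ps=pose()
for u,v,z in[(243,160,.034),(269.5,160,.034),(269.5,262,.034),(243.5,262,.034)]:
    p=px(s,u,v,z); print(p.round(4),(R.T@(p-t)*1000).round(1))
```

```text
[0.4725 0.1894 0.034 ] [ 33.7 -10.5  67. ]
[0.4778 0.1699 0.034 ] [33.7  9.8 66.9]
[0.3925 0.1459 0.034 ] [-54.9  10.8  66. ]
[0.3866 0.1674 0.034 ] [-55.  -11.6  66.1]
```

View pics/w6c.png

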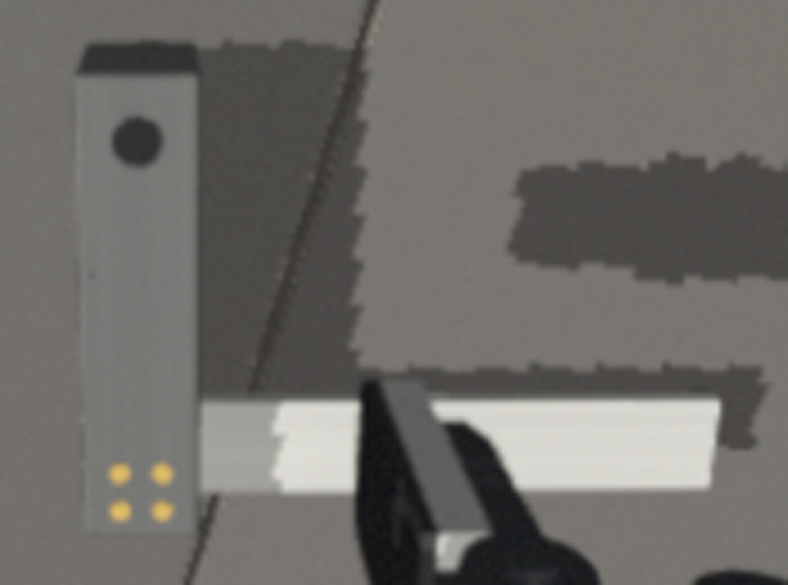

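The stock is centred (±11 mm in tool y) and the grip point is 55 mm from the heel. Descending and gripping.

>>> {"api": "drive_tool", "payload": {"deltas": [0,0,2.5,0,0,0,5,0,0,0,7,0,0,0,8,0,0,0,8.4,0,0,0,8.4,0,0,0,8.4,0]}}

```text
t: 8.9
tcp_pos: [0.4436, 0.1707, 0.0174]
tool_rot: [0.991, 0.131, 0.005, -0.003]
force: [-0.0, 0.2, 0.1]
finger_gap: 0.586
```

>>> {"api": "drive_tool", "payload": {"deltas": [0,0,0,0,0,0,0,0,0,0,0,0,0,0,0,0,0,0,0,0,0,0,0,0,0,0,0,0], "hand": 0, "squeeze": 70}}

```text
t: 9.6
tcp_pos: [0.4442, 0.1709, 0.0184]
tool_rot: [0.991, 0.131, 0.006, -0.004]
force: [-0.5, 1.0, 6.1]
finger_gap: 0.241
```

Run:
```python
from h import *
to([.4409,.1703,.0165],15.1)
```

```text
t 9.6 tcp [0.4442 0.1709 0.0184] psi 15.06 tilt 0.83 F [-0.5  1.   6.1] gap 0.241
delta cm [-0.34 -0.02  0.19] turn -0.0
```

```bash
cat >> h.py <<'E'
YAW=np.radians(2.57);BX=np.array([np.cos(YAW),np.sin(YAW),0]);BY=np.array([-np.sin(YAW),np.cos(YAW),0]);BO=np.array([.6085,.084,0])
GX,GY,GZ=-.011,.0575,.0184
def sq(bx,by,bz,psi=92.5):
    p=BO+BX*(bx+GX)+BY*(by+GY)+np.array([0,0,bz+GZ]); print('target',p.round(4)); to(p,psi)
def where():
    st,R,t,ps=pose(); d=t-BO; print('sq at bench x,y,z mm',((d@BX-GX)*1e3).round(1),((d@BY-GY)*1e3).round(1),((t[2]-GZ)*1e3).round(1),'psi',ps.round(2),'Fbench',(st['force']@BX).round(1),(st['force']@BY).round(1),st['force'][2].round(1),'M',st['ft_torque'].round(2))
E
python3 - <<'E'
from h import *
sq(-.046,0.005,.15)
E
```

```text
target [0.5488 0.1439 0.1684]
t 9.6 tcp [0.4442 0.1709 0.0184] psi 15.06 tilt 0.83 F [-0.5  1.   6.1] gap 0.241
delta cm [  9.6    5.25 -14.9 ] turn -77.4
```

>>> {"api": "drive_tool", "payload": {"deltas": [0,0,-2,0,0,0,-6,0,0,0,-10,-6,1,0.5,-13,-14,2.5,1,-15,-22,4,2,-15,-30,5.5,3,-15,-38,7,4,-15,-46,8.5,4.5,-15,-54,9.6,5.2,-15,-62,9.6,5.2,-15,-70,9.6,5.2,-15,-77.4]}}

```text
t: 10.8
tcp_pos: [0.5482, 0.1441, 0.1689]
tool_rot: [0.69, 0.724, 0.007, 0.001]
force: [0.3, 0.1, -2.9]
finger_gap: 0.24
```

Run:
```python
from h import *
where()
sq(-.046,0.005,.014)
snap('wrist','w7');snap('top','t7')
crop('t7',170,150,290,250,6,'t7c')
```

```text
sq at bench x,y,z mm -46.6 5.3 150.5 psi 92.75 Fbench 0.3 0.0 -2.9 M [0.05 0.04 0.02]
target [0.5488 0.1439 0.0324]
t 10.8 tcp [0.5482 0.1441 0.1689] psi 92.75 tilt 0.76 F [ 0.3  0.1 -2.9] gap 0.24
delta cm [-0.14 -0.09 13.65] turn 0.3
```

View pics/w7.png

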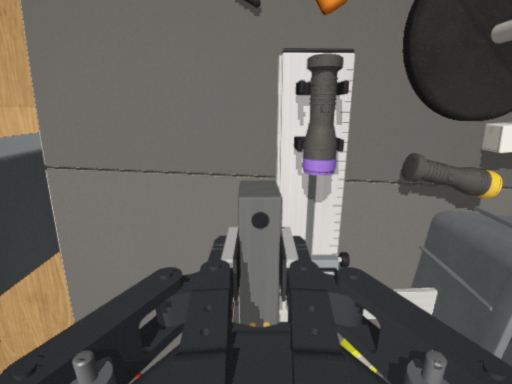

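View pics/t7c.png

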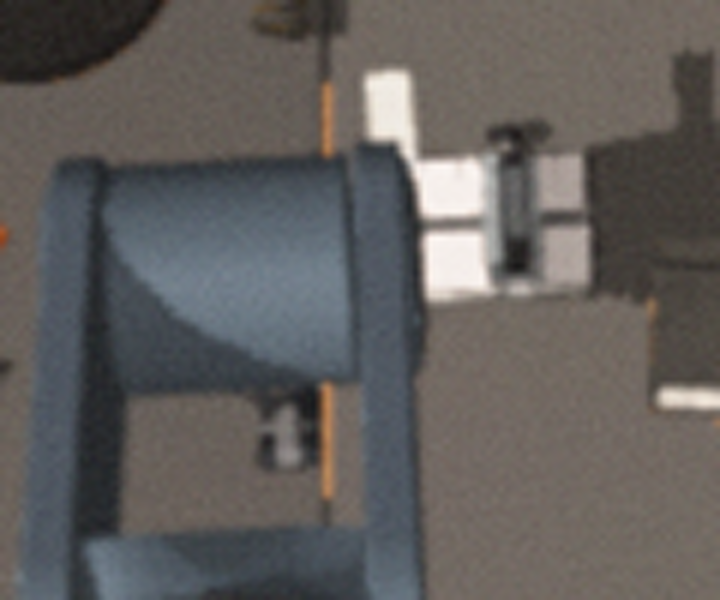

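The square is held upright: the blade tip shows at (390,110) in the crop, across and above the bench, and the mirror is still square. Lowering in front of it.

>>> {"api": "drive_tool", "payload": {"deltas": [0,0,2,0,-0.1,-0.1,5,0.2,-0.1,-0.1,8,0.2,-0.1,-0.1,10.5,0.2,-0.1,-0.1,12,0.2,-0.1,-0.1,12.8,0.2,-0.1,-0.1,13.2,0.2,-0.1,-0.1,13.2,0.2]}}

```text
t: 11.7
tcp_pos: [0.5482, 0.1444, 0.037]
tool_rot: [0.693, 0.72, 0.007, 0.001]
force: [0.4, -0.2, -1.5]
finger_gap: 0.235
```

Run:
```python
from h import *
where()
sq(-.046,0.005,.013)
snap('wrist','w8');snap('scene','s8')
crop('s8',180,150,330,260,5,'s8c')
```

```text
sq at bench x,y,z mm -46.5 5.6 18.6 psi 92.19 Fbench 0.3 -0.2 -1.5 M [ 0.02 -0.01  0.  ]
target [0.5488 0.1439 0.0314]
t 11.7 tcp [0.5482 0.1444 0.037 ] psi 92.19 tilt 0.75 F [ 0.4 -0.2 -1.5] gap 0.235
delta cm [-0.06  0.04  0.56] turn -0.3
```

View pics/w8.png

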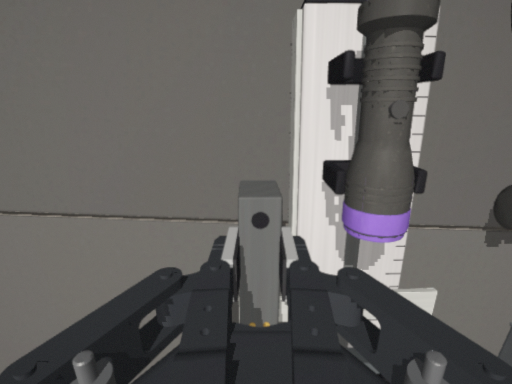

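View pics/s8c.png

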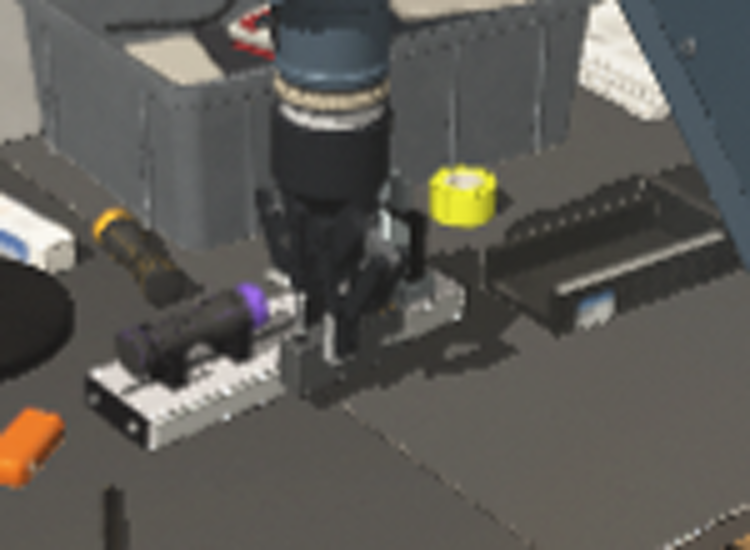

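>>> {"api": "drive_tool", "payload": {"deltas": [0,0,0.2,-0.3,0,0,0.4,-0.3,0,0,0.6,-0.3,0,0,0.6,-0.3,0,0,0.6,-0.3]}}

```text
t: 12.3
tcp_pos: [0.5492, 0.1445, 0.032]
tool_rot: [0.691, 0.722, 0.007, 0.001]
force: [0.2, 0.9, -0.8]
finger_gap: 0.238
```

Run:
```python
from h import *
where()
sq(-.038,0.005,.013)
```

```text
sq at bench x,y,z mm -45.5 5.6 13.6 psi 92.52 Fbench 0.2 0.9 -0.8 M [-0.03 -0.22 -0.  ]
target [0.5567 0.1442 0.0314]
t 12.3 tcp [0.5492 0.1445 0.032 ] psi 92.52 tilt 0.87 F [ 0.2  0.9 -0.8] gap 0.238
delta cm [-0.06  0.75  0.07] turn 0.0
```

>>> {"api": "drive_tool", "payload": {"deltas": [0,0.2,0,0,0,0.4,0,0,0,0.6,0,0,0,0.6,0,0]}}

```text
t: 12.7
tcp_pos: [0.5558, 0.1448, 0.032]
tool_rot: [0.691, 0.722, 0.008, 0.002]
force: [0.5, 0.1, -1.0]
finger_gap: 0.239
```

Run:
```python
from h import *
where()
```

```text
sq at bench x,y,z mm -38.9 5.6 13.6 psi 92.52 Fbench 0.5 0.0 -1.0 M [ 0.04 -0.11  0.03]
```

>>> {"api": "drive_tool", "payload": {"deltas": [0,0.1,0,0,0,0.2,0,0,0,0.2,0,0]}}

```text
t: 13.0
tcp_pos: [0.5579, 0.1448, 0.032]
tool_rot: [0.691, 0.722, 0.008, 0.002]
force: [-0.6, -0.3, -1.6]
finger_gap: 0.234
```

Run:
```python
from h import *
where()
```

```text
sq at bench x,y,z mm -36.8 5.5 13.6 psi 92.52 Fbench -0.6 -0.3 -1.6 M [ 0.02 -0.02  0.01]
```

>>> {"api": "drive_tool", "payload": {"deltas": [0,0.1,0,0,0,0.2,0,0,0,0.2,0,0]}}

```text
t: 13.3
tcp_pos: [0.5581, 0.1448, 0.032]
tool_rot: [0.691, 0.723, 0.006, 0.001]
force: [-5.7, -0.9, 3.0]
finger_gap: 0.236
```

Run:
```python
from h import *
where()
snap('wrist','w9'); snap('scene','s9')
crop('s9',180,150,330,260,5,'s9c')
crop('w9',200,150,360,350,3.5,'w9c')
```

```text
sq at bench x,y,z mm -36.6 5.5 13.6 psi 92.54 Fbench -5.8 -0.6 3.0 M [-0.14  0.71  0.08]
```

View pics/w9.png

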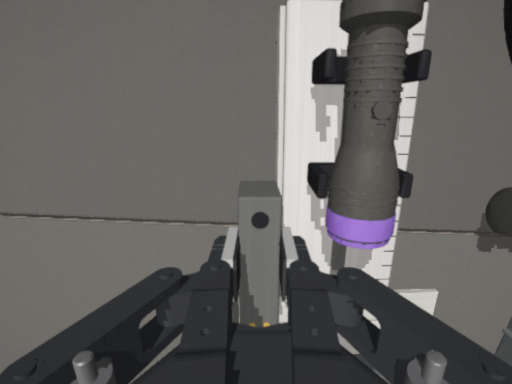

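The stock is against the guide strip (−5.8 N along bench x). Sliding toward the foot with light side pressure.

>>> {"api": "drive_tool", "payload": {"deltas": [-0.2,0.1,0,0,-0.7,0.1,0,0,-1.2,0.1,0,0,-1.7,0.1,0,0,-2.2,0.1,0,0,-2.6,0.1,0,0,-2.9,0.1,0,0,-3,0.1,0,0,-3,0.1,0,0]}}

```text
t: 14.3
tcp_pos: [0.5596, 0.1155, 0.0318]
tool_rot: [0.691, 0.723, 0.006, -0.0]
force: [-5.3, 2.8, 3.2]
finger_gap: 0.237
```

Run:
```python
from h import *
where()
snap('top','t10');crop('t10',190,150,290,240,7,'t10c')
snap('wrist','w10')
```

```text
sq at bench x,y,z mm -36.4 -23.8 13.4 psi 92.6 Fbench -5.1 3.0 3.2 M [0.38 0.53 0.28]
```

View pics/t10c.png

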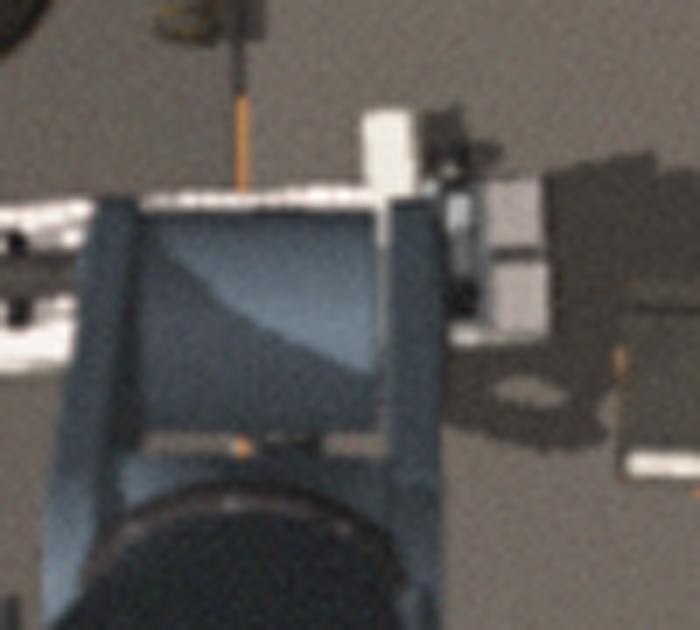

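Blade's edge (415) is still about 6 mm short of the foot (~430). Continuing.

>>> {"api": "drive_tool", "payload": {"deltas": [-0.2,0.1,0,0,-0.4,0.1,0,0,-0.5,0.1,0,0,-0.5,0.1,0,0]}}

```text
t: 14.8
tcp_pos: [0.5598, 0.1121, 0.0319]
tool_rot: [0.691, 0.723, 0.006, -0.001]
force: [-5.3, 7.1, 4.3]
finger_gap: 0.242
```

Run:
```python
from h import *
where()
```

```text
sq at bench x,y,z mm -36.4 -27.2 13.5 psi 92.65 Fbench -4.9 7.3 4.3 M [1.03 0.51 0.36]
```

>>> {"api": "drive_tool", "payload": {"deltas": [0.1,0.1,-0.1,0,0.1,0.2,-0.1,0,0.1,0.25,-0.1,0,0,0.25,-0.1,0,-0.1,0.25,-0.1,0,-0.17,0.25,-0.1,0,-0.17,0.25,-0.1,0]}}

```text
t: 15.5
tcp_pos: [0.5599, 0.1121, 0.0326]
tool_rot: [0.691, 0.723, 0.005, -0.004]
force: [-7.5, 6.6, 2.1]
finger_gap: 0.24
```

Run:
```python
from h import *
where()
to([0,0,0],92)
snap('top','t11');crop('t11',190,150,290,240,7,'t11c')
snap('wrist','w11');snap('scene','s11');crop('s11',180,150,330,260,5,'s11c')
where()
```

```text
sq at bench x,y,z mm -36.3 -27.2 14.2 psi 92.65 Fbench -7.2 6.9 2.1 M [1.   0.88 0.32]
t 15.5 tcp [0.5599 0.1121 0.0326] psi 92.65 tilt 0.75 F [-7.5  6.6  2.1] gap 0.24
delta cm [ -8.65 -56.46   3.02] turn 0.7
sq at bench x,y,z mm -36.3 -27.2 14.2 psi 92.66 Fbench -6.4 6.2 1.9 M [1.01 0.84 0.33]
```

View pics/t11c.png

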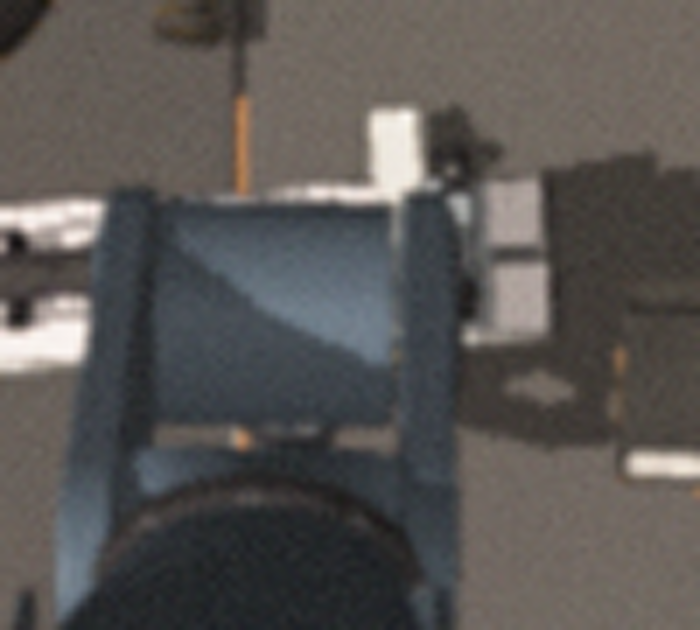

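View pics/s11c.png

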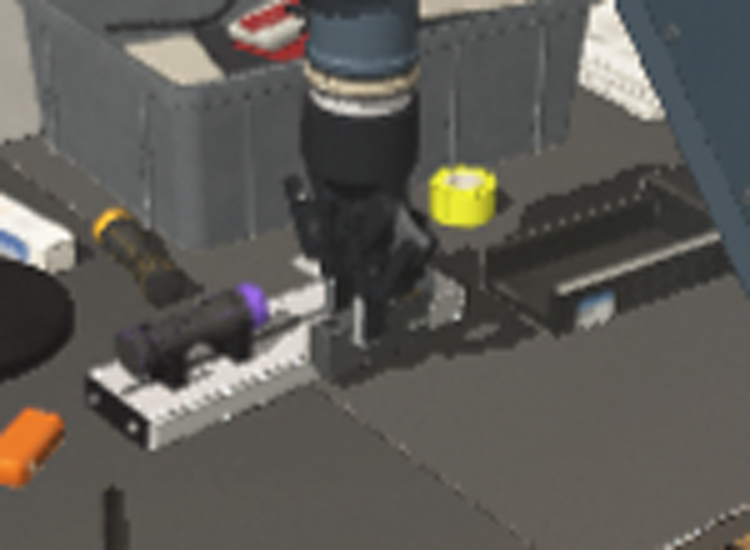

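View pics/w11.png

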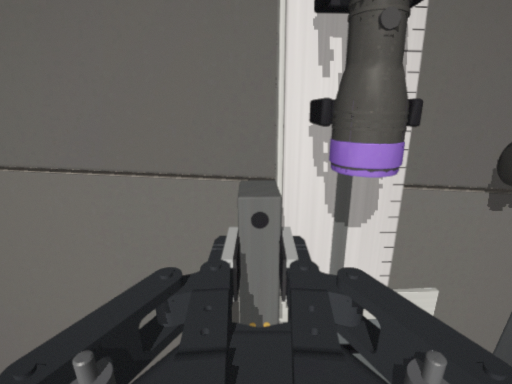

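>>> {"api": "drive_tool", "payload": {"deltas": [-0.1,0.15,0,0,-0.05,0.3,0,0,-0.05,0.4,0,0,-0.1,0.45,0,0,-0.17,0.45,0,0,-0.17,0.45,0,0,-0.17,0.45,0,0]}}

```text
t: 16.35
tcp_pos: [0.56, 0.1123, 0.0327]
tool_rot: [0.69, 0.723, 0.003, -0.008]
force: [-10.1, 6.1, 7.4]
finger_gap: 0.237
```

```bash
cat >> h.py <<'E'
def sqtilt():
    st,R,t,ps=pose(); G=Ro.from_quat([.991,.131,.006,-.004]).as_matrix()
    # square in tool frame, from the grip (square flat, yaw -74.9)
    S=Ro.from_euler('z',-74.9,degrees=True).as_matrix(); Q=R@G.T@S
    print('square tilt deg',np.degrees(np.arccos(Q[2,2])).round(2),'yaw err',(np.degrees(np.arctan2(Q[1,0],Q[0,0]))-2.57).round(2),'zaxis',Q[:,2].round(4))
E
python3 - <<'E'
from h import *
where();sqtilt()
E
```

```text
sq at bench x,y,z mm -36.2 -27.1 14.3 psi 92.69 Fbench -9.8 6.6 7.4 M [0.87 1.24 0.31]
square tilt deg 0.12 yaw err 0.16 zaxis [ 1.e-04 -2.e-03  1.e+00]
```

Run:
```python
from h import *
s=snap('top','t12');crop('t12',235,160,275,205,16,'t12c')
```

```text
(no output)
```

View pics/t12c.png

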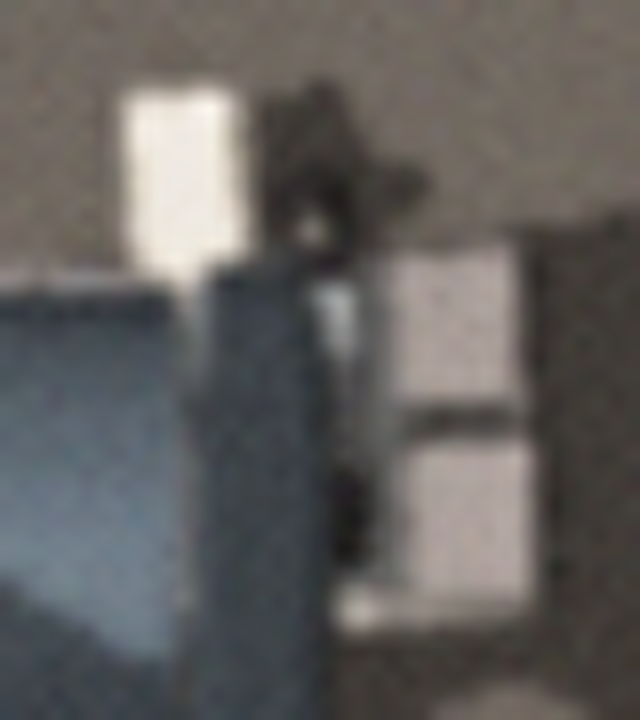

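Run:
```python
from h import *
s=load('t12')
C=lambda u,v,z:px(s,235+(u+.5)/16-.5,160+(v+.5)/16-.5,z)
a=lambda p,q:np.degrees(np.arctan2((q-p)[1],(q-p)[0]))
def rep(n,p,q):
    print(n,'angle vs bench',(a(q,p)-2.57).round(2),'bench y mm',[((x-BO)@BY*1e3).round(1) for x in(p,q)],'x',[((x-BO)@BX*1e3).round(1) for x in(p,q)])
rep('bench end',C(525,240,.025),C(538,600,.025))
rep('blade outer',C(246,100,.029),C(254,265,.029))
rep('blade inner',C(123,100,.029),C(133,265,.029))
rep('foot rear',C(383,255,.039),C(408,590,.039))
```

```text
bench end angle vs bench -1.41 bench y mm [np.float64(-84.7), np.float64(-83.0)] x [np.float64(37.5), np.float64(-33.9)]
blade outer angle vs bench -0.44 bench y mm [np.float64(-31.2), np.float64(-30.9)] x [np.float64(67.7), np.float64(34.8)]
blade inner angle vs bench 0.38 bench y mm [np.float64(-6.9), np.float64(-7.2)] x [np.float64(69.0), np.float64(36.1)]
foot rear angle vs bench 0.91 bench y mm [np.float64(-56.0), np.float64(-57.0)] x [np.float64(34.0), np.float64(-31.7)]
```

>>> {"api": "drive_tool", "payload": {"deltas": [-0.12,0.3,-0.1,0,-0.15,0.45,-0.15,0,-0.2,0.5,-0.15,0,-0.2,0.5,-0.15,0,-0.2,0.5,-0.15,0,-0.2,0.5,-0.15,0,-0.2,0.5,-0.15,0]}}

```text
t: 17.1
tcp_pos: [0.5601, 0.1123, 0.0337]
tool_rot: [0.69, 0.724, 0.0, -0.012]
force: [-10.1, 6.4, 4.4]
finger_gap: 0.238
```

Run:
```python
from h import *
where();sqtilt()
```

```text
sq at bench x,y,z mm -36.0 -27.1 15.3 psi 92.7 Fbench -9.8 6.8 4.4 M [0.9  1.24 0.26]
square tilt deg 0.63 yaw err 0.18 zaxis [ 0.0102 -0.0042  0.9999]
```

Run:
```python
from h import *
s=snap('top','t13'); w=snap('wrist','w13')
def avg(s,us,vs):
    P=np.array([px(s,u,v) for u in us for v in vs]); return P.mean(0).round(4),P[:,2].std().round(4)
print('blade tip',avg(s,range(244,250),range(167,171)),avg(s,range(245,250),range(172,176)))
print('table near',avg(s,range(236,242),range(163,170)))
print('bench',avg(s,range(261,267),range(190,196)))
for v in (190,200,210,235,245): print('stock top',v,avg(w,range(245,254),range(v,v+4)),avg(w,range(264,273),range(v,v+4)))
print('bench w',avg(w,range(295,310),range(150,170)),'table',avg(w,range(150,200),range(120,140)))
where()
```

```text
blade tip (array([0.67  , 0.0667, 0.0222]), np.float64(0.0109)) (array([0.6487, 0.0656, 0.0591]), np.float64(0.0953))
table near (array([ 0.682 ,  0.0924, -0.    ]), np.float64(0.0022))
bench (array([0.5928, 0.014 , 0.0248]), np.float64(0.0017))
stock top 190 (array([0.5537, 0.1417, 0.0403]), np.float64(0.0022)) (array([0.5636, 0.1421, 0.0401]), np.float64(0.0023))
stock top 200 (array([0.5543, 0.1395, 0.0499]), np.float64(0.0006)) (array([0.5636, 0.1398, 0.0493]), np.float64(0.0005))
stock top 210 (array([0.5545, 0.1343, 0.0499]), np.float64(0.0005)) (array([0.5638, 0.1346, 0.0493]), np.float64(0.0007))
stock top 235 (array([0.5551, 0.1225, 0.0534]), np.float64(0.021)) (array([0.5646, 0.1211, 0.0494]), np.float64(0.0006))
stock top 245 (array([0.5552, 0.1151, 0.0498]), np.float64(0.0006)) (array([0.5649, 0.1156, 0.0496]), np.float64(0.0006))
bench w (array([0.5818, 0.1572, 0.0251]), np.float64(0.0006)) table (array([0.5035, 0.1682, 0.0009]), np.float64(0.0125))
sq at bench x,y,z mm -36.0 -27.1 15.3 psi 92.7 Fbench -10.5 6.6 4.9 M [0.85 1.24 0.3 ]
```

View pics/w13.png

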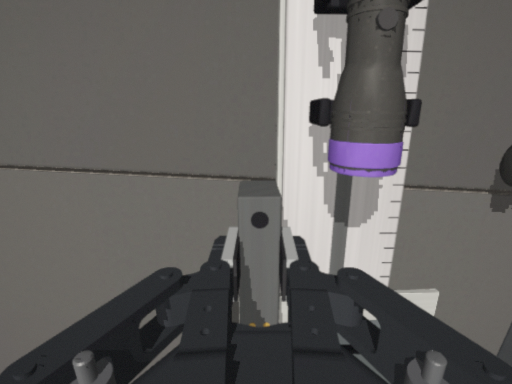

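Run:
```python
from h import *
def plane(w,us,vs,zr):
    P=np.array([px(w,u,v) for u in us for v in vs]);P=P[(P[:,2]>zr[0])&(P[:,2]<zr[1])]
    Pb=np.c_[(P-BO)@BX,(P-BO)@BY]
    c=np.linalg.lstsq(np.c_[Pb-Pb.mean(0),np.ones(len(P))],P[:,2],rcond=None)[0]
    return 'slope deg x,y',np.degrees(c[:2]).round(2),'z',c[2].round(4),len(P)
for f in('w7','w8','w9','w10','w11','w13'):
    w=load(f);zr=(.03,.07) if f!='w7' else (.15,.22)
    print(f,'stock',plane(w,range(243,277),range(200,240),zr),'bench',plane(w,range(292,308),range(90,200),(.02,.03)))
```

```text
w7 stock ('slope deg x,y', array([-1.66, -0.22]), 'z', np.float64(0.1849), 1351) bench ('slope deg x,y', array([-0.01, -0.02]), 'z', np.float64(0.0251), 1379)
w8 stock ('slope deg x,y', array([-1.62, -0.05]), 'z', np.float64(0.0529), 1351) bench ('slope deg x,y', array([35.08,  0.29]), 'z', np.float64(0.0236), 1535)
w9 stock ('slope deg x,y', array([-1.4 , -0.31]), 'z', np.float64(0.0478), 1359) bench ('slope deg x,y', array([ 0.07, -0.02]), 'z', np.float64(0.0251), 1755)
w10 stock ('slope deg x,y', array([-1.49, -0.3 ]), 'z', np.float64(0.0478), 1357) bench ('slope deg x,y', array([-0.58, -0.04]), 'z', np.float64(0.025), 1755)
w11 stock ('slope deg x,y', array([-2.01,  0.07]), 'z', np.float64(0.0487), 1357) bench ('slope deg x,y', array([-0.44, -0.07]), 'z', np.float64(0.0251), 1753)
w13 stock ('slope deg x,y', array([-2.96,  0.15]), 'z', np.float64(0.0497), 1355) bench ('slope deg x,y', array([-0.01, -0.03]), 'z', np.float64(0.025), 1753)
```

The stock-top depth shows the square about 3° blade-tip-down and 15 mm up. That is legal but marginal, so I'll back off, relevel it on the bench top, and press again.

>>> {"api": "drive_tool", "payload": {"deltas": [0.2,0,0,0,0.5,-0.2,0,0,0.5,-0.3,0.1,0,0.5,-0.3,0.3,0,0.5,-0.3,0.4,0,0.5,-0.3,0.4,0]}}

```text
t: 17.8
tcp_pos: [0.559, 0.117, 0.0305]
tool_rot: [0.69, 0.724, 0.002, -0.01]
force: [-0.5, -0.9, 5.5]
finger_gap: 0.239
```

```bash
cat >> h.py <<'E'
def plane(w,us=range(243,277),vs=range(200,240),zr=(.03,.07)):
    P=np.array([px(w,u,v) for u in us for v in vs]);P=P[(P[:,2]>zr[0])&(P[:,2]<zr[1])]
    Pb=np.c_[(P-BO)@BX,(P-BO)@BY]
    c=np.linalg.lstsq(np.c_[Pb-Pb.mean(0),np.ones(len(P))],P[:,2],rcond=None)[0]
    print('stock top: slope deg x,y',np.degrees(c[:2]).round(2),'z',c[2].round(4),'underside z at inner face mm',((c[2]-.034+.011*c[0])*1e3).round(1))
E
python3 - <<'E'
from h import *
where();to([0,0,0],92.5);plane(snap('wrist','w14'))
E
```

```text
sq at bench x,y,z mm -36.9 -22.3 12.1 psi 92.69 Fbench -0.5 -0.8 5.5 M [-0.39 -0.59 -0.  ]
t 17.8 tcp [0.559  0.117  0.0305] psi 92.69 tilt 1.19 F [-0.5 -0.9  5.5] gap 0.239
delta cm [ -9.11 -56.35   3.55] turn 0.2
stock top: slope deg x,y [-0.55 -0.74] z 0.0464 underside z at inner face mm 12.3
```

>>> {"api": "drive_tool", "payload": {"deltas": [0,0.1,-0.05,0,0,0.2,-0.05,0,-0.2,0.2,-0.05,0,-0.4,0.2,-0.05,0,-0.45,0.3,-0.05,0,-0.5,0.5,-0.05,0,-0.6,0.5,-0.05,0,-0.65,0.5,-0.05,0,-0.65,0.5,-0.05,0,-0.65,0.5,-0.05,0,-0.65,0.5,-0.05,0]}}

```text
t: 18.95
tcp_pos: [0.5592, 0.1131, 0.0305]
tool_rot: [0.69, 0.723, -0.001, -0.015]
force: [-9.7, 6.7, 8.9]
finger_gap: 0.237
```

Run:
```python
from h import *
where();plane(snap('wrist','w15'))
```

```text
sq at bench x,y,z mm -36.9 -26.2 12.1 psi 92.65 Fbench -9.3 7.1 8.9 M [0.88 0.76 0.08]
stock top: slope deg x,y [-0.81 -0.44] z 0.0466 underside z at inner face mm 12.5
```

>>> {"api": "drive_tool", "payload": {"deltas": [-0.1,0.2,-0.15,0,-0.1,0.4,-0.2,0,-0.1,0.5,-0.2,0,-0.15,0.5,-0.2,0,-0.2,0.5,-0.15,0,-0.2,0.5,-0.15,0,-0.2,0.5,-0.15,0,-0.2,0.5,-0.15,0]}}

```text
t: 19.8
tcp_pos: [0.5594, 0.113, 0.0314]
tool_rot: [0.69, 0.723, -0.003, -0.02]
force: [-9.1, 5.2, 8.4]
finger_gap: 0.236
```

Run:
```python
from h import *
where();plane(snap('wrist','w16'))
```

```text
sq at bench x,y,z mm -36.8 -26.4 13.0 psi 92.63 Fbench -8.8 5.6 8.4 M [0.62 0.95 0.01]
stock top: slope deg x,y [-1.74 -0.37] z 0.0476 underside z at inner face mm 13.3
```

Run:
```python
from h import *
for f in('w9','w11','w13','w15','w16'):
    w=load(f);z={'w9':.0478,'w11':.0487,'w13':.0497,'w15':.0466,'w16':.0476}[f]
    # end edge of stock top: depth column jump; use dark->light edge in luminance along cols 245-272
    g=cv2.cvtColor(w['frame'],cv2.COLOR_RGB2GRAY).astype(float)
    col=g[175:212,247:270].mean(1);e=np.argmax(np.abs(np.diff(col))[10:])+10
    d=w['depth'][:,247:270]; 
    ed=[]
    G=np.abs(np.diff(col)); i=e; 
    sub=i+0.5
    if 0<i<len(G)-1:
        den=G[i-1]-2*G[i]+G[i+1]; sub=i+.5+(.5*(G[i-1]-G[i+1])/den if den else 0)
    v=175+sub
    p=px(w,258,v,z); print(f,'end row',v.round(2),'bench y mm',((p-BO)@BY*1e3).round(2))
    crop(f,225,170,315,235,8,f+'e')
st,R,t,ps=pose();print(R[:,2].round(4))
```

```text
w9 end row 196.56 bench y mm 93.22
w11 end row 196.45 bench y mm 60.45
w13 end row 196.3 bench y mm 60.48
w15 end row 196.22 bench y mm 61.37
w16 end row 196.2 bench y mm 61.17
[-0.0331  0.022  -0.9992]
```

View pics/w16e.png

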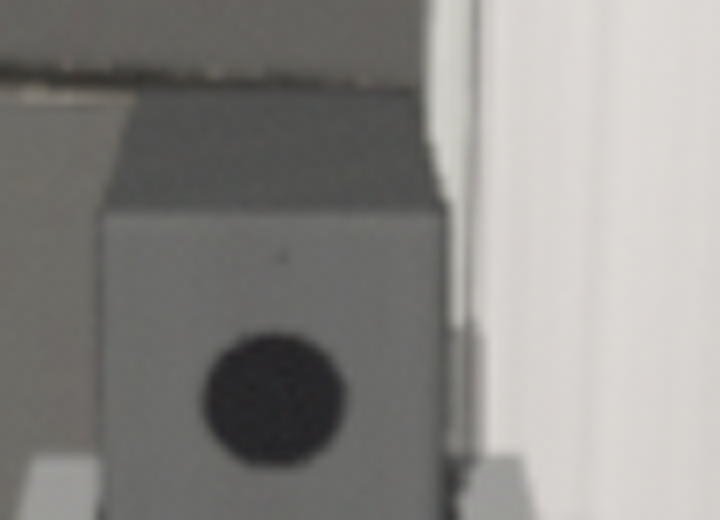

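View pics/w13e.png

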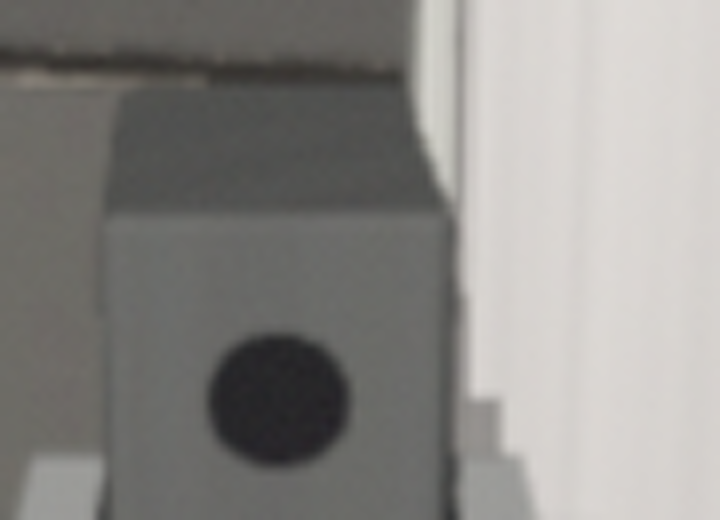

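The stock's end sits 0.7 mm farther from the foot than before (61.2 against 60.5). Leaning on the bench top is carrying the foot push, so I'll back off and relevel with a firmer lean before pressing again.

>>> {"api": "drive_tool", "payload": {"deltas": [0.2,0,0,0,0.4,-0.3,0,0,0.4,-0.5,0.2,0,0.4,-0.5,0.4,0,0.4,-0.5,0.5,0,0.4,-0.5,0.5,0]}}

```text
t: 20.45
tcp_pos: [0.5574, 0.1171, 0.0283]
tool_rot: [0.69, 0.723, -0.001, -0.017]
force: [0.6, 1.4, 10.0]
finger_gap: 0.238
```

Run:
```python
from h import *
where();plane(snap('wrist','w17'));print(pose()[1][:,2].round(4))
```

```text
sq at bench x,y,z mm -38.5 -22.1 9.9 psi 92.65 Fbench 0.7 1.4 10.0 M [-0.11 -0.7   0.09]
stock top: slope deg x,y [ 0.06 -1.87] z 0.0441 underside z at inner face mm 10.1
[-0.0256  0.0225 -0.9994]
```

>>> {"api": "drive_tool", "payload": {"deltas": [0,0,0.2,0,0,0,0.3,0,0,0,0.3,0,0,0,0.3,0]}}

```text
t: 20.9
tcp_pos: [0.5576, 0.118, 0.0266]
tool_rot: [0.69, 0.723, -0.0, -0.017]
force: [-2.5, 2.8, 12.9]
finger_gap: 0.242
```

Run:
```python
from h import *
where();plane(snap('wrist','w18'));print(pose()[1][:,2].round(4))
```

```text
sq at bench x,y,z mm -38.3 -21.3 8.2 psi 92.64 Fbench -2.4 2.9 12.9 M [-0.01  0.01  0.  ]
stock top: slope deg x,y [ 0.29 -3.42] z 0.0419 underside z at inner face mm 7.9
[-0.0247  0.0236 -0.9994]
```

>>> {"api": "drive_tool", "payload": {"deltas": [0,-0.1,-0.2,0,0,-0.1,-0.5,0,0,-0.1,-0.7,0,0,-0.1,-0.7,0]}}

```text
t: 21.35
tcp_pos: [0.5564, 0.1177, 0.0332]
tool_rot: [0.691, 0.723, -0.0, -0.018]
force: [-0.1, -0.6, -3.2]
finger_gap: 0.236
```

Run:
```python
from h import *
where();plane(snap('wrist','w19'));print(pose()[1][:,2].round(4))
```

```text
sq at bench x,y,z mm -39.5 -21.5 14.8 psi 92.62 Fbench -0.1 -0.6 -3.2 M [-0.01  0.01  0.05]
stock top: slope deg x,y [-0.19 -2.53] z 0.0488 underside z at inner face mm 14.8
[-0.0259  0.0237 -0.9994]
```

Free of contact it reads level in x (−0.2°) but 2.5° down at the stock's far end; it pivoted in the pads. I'll set it flat on the open table beside the bench, still gripped, to level it, then return and press without leaning.

Run:
```python
from h import *
to([.5564,.1177,.075],92.5);to([.436,.112,.06],92.5);to([.436,.112,.024],92.5)
```

```text
t 21.4 tcp [0.5564 0.1177 0.0332] psi 92.62 tilt 2.01 F [ 0.3  0.1 -2.6] gap 0.237
delta cm [ 0.11 -0.1  -4.18] turn 0.1
t 21.4 tcp [0.5564 0.1177 0.0332] psi 92.62 tilt 2.01 F [ 0.3  0.1 -2.6] gap 0.237
delta cm [  0.05 -12.12  -2.38] turn 0.1
t 21.4 tcp [0.5564 0.1177 0.0332] psi 92.62 tilt 2.01 F [ 0.3  0.1 -2.6] gap 0.237
delta cm [ -0.04 -12.03   1.21] turn 0.1
```

>>> {"api": "drive_tool", "payload": {"deltas": [0.2,0,-2,0,0.2,0,-4,0,0.2,-3,-4.3,0,0.2,-6,-4.3,0,0.1,-9,-4,0,0.1,-11.5,-3.5,0,0,-12.1,-2,0,0,-12.1,-0.5,0,0,-12.1,0.5,0,0,-12.1,1,0,0,-12.1,1,0]}}

```text
t: 22.5
tcp_pos: [0.4353, 0.1123, 0.0255]
tool_rot: [0.691, 0.723, -0.001, -0.018]
force: [-0.3, -0.6, -1.7]
finger_gap: 0.238
```

Run:
```python
from h import *
where();to([.436,.112,.018],92.5);plane(snap('wrist','w20'),zr=(.02,.07))
```

```text
sq at bench x,y,z mm -160.7 -21.5 7.1 psi 92.62 Fbench -0.4 -0.6 -1.7 M [ 0.02 -0.02 -0.04]
t 22.5 tcp [0.4353 0.1123 0.0255] psi 92.62 tilt 2.06 F [-0.3 -0.6 -1.7] gap 0.238
delta cm [-0.05  0.08  0.75] turn 0.1
stock top: slope deg x,y [-0.19 -2.69] z 0.0411 underside z at inner face mm 7.1
```

>>> {"api": "drive_tool", "payload": {"deltas": [0,0,0.4,0,0,0,0.8,0,0,0,1.0,0,0,0,1.1,0,0,0,1.1,0,0,0,1.1,0], "squeeze": 30}}

```text
t: 23.15
tcp_pos: [0.4364, 0.1116, 0.0176]
tool_rot: [0.69, 0.723, 0.001, -0.016]
force: [-1.6, -7.3, 25.9]
finger_gap: 0.241
```

Run:
```python
from h import *
where();to([.436,.112,.018],92.5);plane(snap('wrist','w21'),zr=(.02,.07))
```

```text
sq at bench x,y,z mm -159.7 -22.2 -0.8 psi 92.65 Fbench -1.9 -7.2 25.9 M [-0.61  0.48  0.02]
t 23.15 tcp [0.4364 0.1116 0.0176] psi 92.65 tilt 1.83 F [-1.6 -7.3 25.9] gap 0.241
delta cm [ 0.04 -0.04 -0.04] turn 0.1
stock top: slope deg x,y [-0.12 -0.63] z 0.0341 underside z at inner face mm 0.1
```

>>> {"api": "drive_tool", "payload": {"deltas": [0,0,-0.05,0,0,0,-0.1,0,0,0,-0.1,0,0,0,-0.1,0,0,0,-0.1,0], "squeeze": 90}}

```text
t: 23.7
tcp_pos: [0.4364, 0.1117, 0.0183]
tool_rot: [0.69, 0.723, 0.001, -0.016]
force: [-0.5, -0.9, -1.1]
finger_gap: 0.236
```

Run:
```python
from h import *
where();plane(snap('wrist','w22'),zr=(.02,.07))
t=[.5564,.1177,.085]
to([.436,.1123,.06],92.6);to([.550,.1177,.06],92.6);to([.550,.1177,.034],92.6)
```

```text
sq at bench x,y,z mm -159.7 -22.1 -0.1 psi 92.67 Fbench -0.5 -0.9 -1.1 M [-0.06 -0.    0.02]
stock top: slope deg x,y [-0.42 -1.44] z 0.0343 underside z at inner face mm 0.3
t 23.75 tcp [0.4364 0.1117 0.0183] psi 92.66 tilt 1.84 F [ 0.8  0.1 -0.7] gap 0.233
delta cm [ 0.16 -0.13 -4.16] turn 0.1
t 23.75 tcp [0.4364 0.1117 0.0183] psi 92.66 tilt 1.84 F [ 0.8  0.1 -0.7] gap 0.233
delta cm [ 0.17 11.28 -4.41] turn 0.1
t 23.75 tcp [0.4364 0.1117 0.0183] psi 92.66 tilt 1.84 F [ 0.8  0.1 -0.7] gap 0.233
delta cm [ 0.11 11.34 -1.81] turn 0.1
```

>>> {"api": "drive_tool", "payload": {"deltas": [0,0,0,0,0,0,0,0,0,0,-0.05,0,0,0,-0.1,0], "hand": 3.5}}

```text
t: 24.15
tcp_pos: [0.4364, 0.1117, 0.0193]
tool_rot: [0.69, 0.723, 0.0, -0.016]
force: [0.0, 0.7, 0.5]
finger_gap: 0.408
```

>>> {"api": "drive_tool", "payload": {"deltas": [0,0,0,0,0,0,0,0,0,0,0,0,0,0,0,0,0,0,0,0,0,0,0,0], "hand": 0, "squeeze": 90}}

```text
t: 24.75
tcp_pos: [0.4365, 0.1117, 0.0198]
tool_rot: [0.69, 0.723, 0.001, -0.016]
force: [-0.8, 0.2, 5.4]
finger_gap: 0.228
```

Run:
```python
from h import *
where();plane(snap('wrist','w23'),zr=(.02,.07))
to([.550,.1177,.034],92.6)
crop('w23',200,150,330,340,3,'w23c')
```

```text
sq at bench x,y,z mm -159.5 -22.1 1.4 psi 92.66 Fbench -0.8 0.2 5.4 M [ 0.06  0.02 -0.03]
stock top: slope deg x,y [-0.52  0.24] z 0.0342 underside z at inner face mm 0.1
t 24.8 tcp [0.4365 0.1117 0.0198] psi 92.66 tilt 1.81 F [-0.7  0.1  5.1] gap 0.23
delta cm [ 0.11 11.33 -1.65] turn 0.1
```

View pics/w23.png

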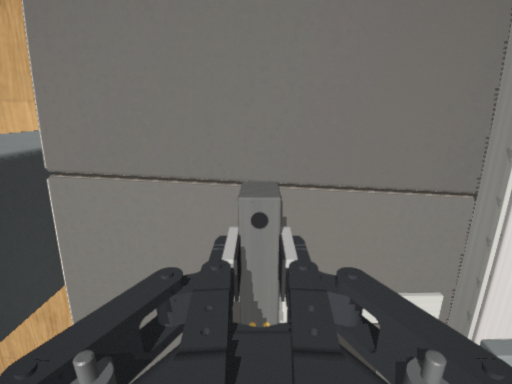

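>>> {"api": "drive_tool", "payload": {"deltas": [0.3,0,-2,0,0.7,0,-4.5,0,1,1.5,-5,0,1,4.5,-5,0,1,7.5,-5,0,1,10,-5,0,1,11.2,-4.5,0,1,11.2,-3,0,1,11.2,-2,0,1,11.2,-1.7,0,1,11.2,-1.7,0,1,11.2,-1.7,0]}}

```text
t: 26.0
tcp_pos: [0.5479, 0.1266, 0.0348]
tool_rot: [0.69, 0.723, 0.001, -0.016]
force: [0.3, -0.9, -1.5]
finger_gap: 0.23
```

```bash
sed -i 's/GZ=-.011,.0575,.0184/GZ=-.011,.0575,.0198/' h.py
python3 - <<'E'
from h import *
where();plane(snap('wrist','w24'),zr=(.02,.07))
E
```

```text
sq at bench x,y,z mm -47.6 -12.3 15.0 psi 92.66 Fbench 0.3 -0.9 -1.5 M [-0.   -0.01  0.01]
stock top: slope deg x,y [-0.76  0.37] z 0.0491 underside z at inner face mm 15.0
```

>>> {"api": "drive_tool", "payload": {"deltas": [0,0.3,0.05,0,0,0.7,0.05,0,0,1,0.05,0,-0.3,1.15,0.05,0,-0.7,1.15,0.05,0,-1.0,1.15,0.05,0,-1.2,1.15,0.05,0,-1.2,1.15,0.05,0]}}

```text
t: 26.85
tcp_pos: [0.5591, 0.1146, 0.0337]
tool_rot: [0.69, 0.723, -0.0, -0.016]
force: [-3.7, -0.2, -3.6]
finger_gap: 0.229
```

Run:
```python
from h import *
where();plane(snap('wrist','w25'),zr=(.02,.07))
```

```text
sq at bench x,y,z mm -36.9 -24.7 13.9 psi 92.66 Fbench -3.7 -0.1 -3.6 M [-0.04  0.71  0.08]
stock top: slope deg x,y [-0.77  0.31] z 0.0481 underside z at inner face mm 13.9
```

>>> {"api": "drive_tool", "payload": {"deltas": [-0.1,0.1,0,0,-0.2,0.1,0,0,-0.3,0.2,0,0,-0.35,0.35,0,0,-0.4,0.45,0,0,-0.45,0.45,0,0,-0.45,0.45,0,0,-0.45,0.45,0,0,-0.45,0.45,0,0]}}

```text
t: 27.8
tcp_pos: [0.5593, 0.1129, 0.0334]
tool_rot: [0.69, 0.723, -0.002, -0.021]
force: [-10.1, 8.2, 2.4]
finger_gap: 0.229
```

Run:
```python
from h import *
where();w=snap('wrist','w26');plane(w,zr=(.02,.07))
s=snap('top','t26');crop('t26',235,160,275,205,16,'t26c')
g=cv2.cvtColor(w['frame'],cv2.COLOR_RGB2GRAY).astype(float)
col=g[185:212,247:270].mean(1);v=185.5+np.argmax(np.abs(np.diff(col)))
print('stock end bench y',((px(w,258,v,.048)-BO)@BY*1e3).round(2),v)
```

```text
sq at bench x,y,z mm -36.9 -26.4 13.6 psi 92.63 Fbench -9.7 8.6 2.4 M [1.36 1.46 0.07]
stock top: slope deg x,y [-1.23  0.29] z 0.0478 underside z at inner face mm 13.5
stock end bench y 60.38 196.5
```

View pics/t26c.png

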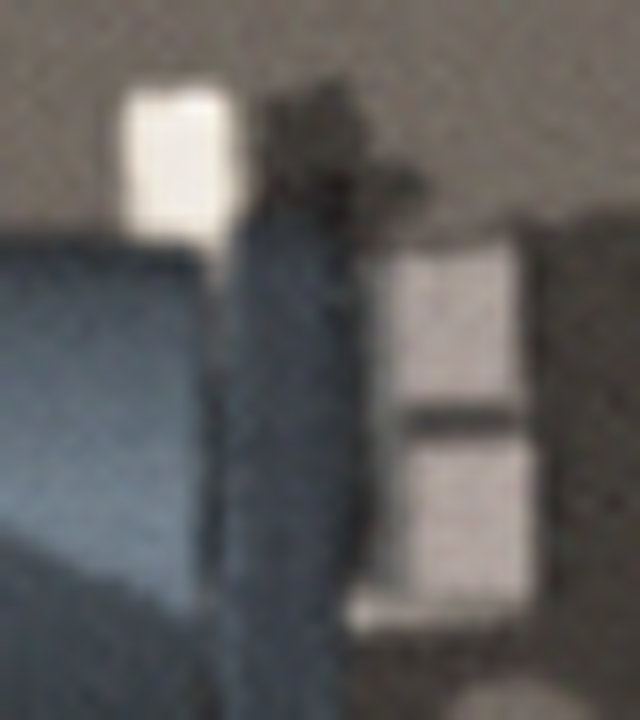

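Stock end is at 60.4 mm, the same as the earlier flush state. The forces are 9.7 N at the strip and 8.6 N at the foot, with little lean, 1.2° tilt and the origin at 13.5 mm. In the top view the blade and the foot's rear edge run parallel to the bench end. Handing in.

Run:
```python
from h import *
where();print(np.abs(manip.sense()['qd']).max())
print(manip.sign_off())
```

```text
sq at bench x,y,z mm -36.9 -26.4 13.6 psi 92.63 Fbench -9.6 10.0 3.2 M [1.38 1.48 0.11]
0.0018091548976147686
the job is handed in; nothing more can be done
None
```

I turned the mirror by its tab to face the torch, then laid the square's blade across the bench and slid it up to the foot. I handed in at about 28 s, still gripping the square and pressing it into the corner.

**Last checks:**
- **Push:** about 10 N toward the guide edge and 9–10 N toward the foot. Vertical force was about +3 N, against about −2 N in free air, so there was some light lean.
- **Square:** underside about 13.5 mm above the table, tilted about 1.2°, yaw within a few tenths of a degree, and the arm at rest.
- **Mirror:** not measured in the final pose. After the first press the rear of the foot measured 0.9° off square, within reading error, and it looked parallel to the bench end in the last picture.

**What went wrong on the way:** the first press left the square about 3° tilted. On the second, friction from leaning on the bench top left the blade about 0.7 mm short of the foot. Trying to relevel it on the bench top then pivoted it in the pads, so I took it to the open table, regripped it flat and pressed again. I was not seen to disturb any of the other things, but I did not re-measure their positions.

**Disagreement:** the arm's position puts the blade edge at −26.4 mm, just outside the −27 to −33 mm window. The wrist picture puts the stock end at 60.4 mm, meaning the blade edge is at −29.6 mm. I trusted the picture, because the arm figure still used the grip offset from before the regrip.

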